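# Ready the cheese jar for the table

### The job

Get the cheese things ready for the table: first take the wooden scraper block that stands on the board, sweep the three bits of rind off the end of the board into the crumb tray with it (never with the fingers), and put the scraper down. Then bring the jar's two nested lids over together (the rim of the lower shaker lid sticks out under the cap to hold them by), lower them into the mouth of the jar, cap still on, until the shaker lid is fully home, and let go. Last, lift off the cap alone, about a hand's breadth clear, with the shaker lid left seated on the upright jar, and finish while still holding the cap up, level and still; leave the jar and everything else on the table where they are.

Things in the scene. Friction and masses are not known exactly. Their poses are not given: they have to be found in the camera images.
- board: flat wooden serving board, fixed, 220 (its x) x 300 (its y) x 20 mm thick; origin at the centre of its underside on the table, z up; its -y end (y = -150 mm) is the one with the crumb tray
- tray: low steel crumb tray fixed against the -y end of the board, 150 (x) x 105 (y) mm, axes parallel to the board's, rims 14 mm high on three sides, none towards the board; floor 2 mm above the table, 18 mm below the board's top; origin at the centre of its underside, 204 mm in -y and 30 mm in -x from the board's origin
- scraper: beech scraper block standing upright on the +y part of the board; origin at the centre of its flat sole; 110 mm long (its x), 64 mm high; the lower 36 mm is 24 mm thick (its y), the upper grip (36 to 64 mm, 90 mm long) is 18 mm thick; 0.1 to 0.2 kg; pushes with its flat long sides (+-y)
- rind1: small flat loose bit of hard cheese rind lying on the board, 30 x 20 x 10 mm, origin at the centre of its underside; the bits lie between the scraper and the tray, their centres within 30 mm of the line x = -30 mm of the board, at any yaw
- rind2: as rind1, 26 x 20 x 10 mm
- rind3: as rind1, 32 x 20 x 10 mm
- jar: heavy white ceramic cheese jar, loose (about 0.6 kg), open, upright on the table; origin at the centre of its underside, z up; body 84 mm in diameter up to 50 mm, then a shoulder to a straight neck 57 mm in diameter from 64 mm to the rim at 95 mm; mouth 49 mm in diameter. It stands in one of two areas left of the board, the lids in the other
- jar_mouth (a point): centre of the jar's mouth, at rim height (95 mm above the table)
- shaker_lid: round steel inner (lower) lid, on the table on its plug, cap on it; origin at the centre of the plug's underside, z up. Plug 45 mm diameter, bevelled foot, 0 to 14 mm; flange to grip 64 mm diameter, 14 to 22 mm (5 mm wider all round than the cap, 3.5 than the jar's neck); perforated middle 45 mm diameter, 22 to 32 mm, under the cap. About 0.12 kg. Home: flange on the rim, origin 14 mm below it
- cap: round steel outer lid resting loosely on the shaker lid's flange over its raised middle (2 mm play all round, free after rising 10 mm); origin at the centre of its lower rim, 22 mm above the shaker lid's origin when nested; skirt 54 mm in diameter, 16 mm high; upright knob on top 18 mm in diameter from 16 to 42 mm. About 0.09 kg
- cheese: bystander: oblong block of hard cheese on the +x side of the board, 50 x 130 x 45 mm, origin at the centre of its underside
- jug: bystander: small amber glass jug, 84 mm in diameter, 110 mm high, with a handle; origin at the centre of its underside
- tumbler: bystander: glass tumbler, 68 mm in diameter, 85 mm high; origin at the centre of its underside
- pepper_mill: bystander: dark wooden pepper mill, 54 mm in diameter, 150 mm high; origin at the centre of its underside
- fork: bystander: steel table fork lying flat, 212 mm long; origin near its middle
- side_plate: bystander: white side plate, 170 mm in diameter, 18 mm high; origin at the centre of its underside
- grater: bystander: upright steel box grater, about 120 x 100 mm, 240 mm high; origin at the centre of its underside
Not all that is in view belongs to the job. Leave any pink or red look-alike of the cap alone.

How it is judged:
By the outcome, as a careful person would: the job done as asked, in the order asked, and still so for the second after the job is handed in, while the arm keeps its last pose, push and grip.
It also fails if it takes over 59 s, if anything falls off the work surface, if the arm or the gripper's body presses on something with over 40 N, if the wrist force passes 120 N, or if a joint passes its speed limit or range.

### The arm

A 6-joint arm with a two-finger parallel gripper is mounted at the origin on the work surface. World frame = base frame: x ahead of the robot, y to its left, z up, the work surface at z = 0. Lengths are in m, angles in rad, forces in N, time in s.
With the tool pointing down it reaches from about 0.35 to 0.775 m from the base axis. Payload 5.5 kg.
Tool frame: the origin (TCP) lies between the finger pads; the fingertips stand 19 mm ahead of it and the grasp point (between the pads) is the TCP; z points along the fingers, x is the direction in which the jaws open and shut, and the axes are right-handed (so a half turn about z gives the same grasp; the last joint's range is limited). The gripper opens to 85 mm and grips with 20 to 120 N. Pads are 22 mm wide; open, the fingers measure 114 mm over their backs; the gripper's body (76 mm by 85 mm) begins 54 mm behind the grasp point. The pads swing forward as they close: fully open they stand 13 mm farther back than shut.
Start: joints at [-1.412, 0.313, 0.046, 1.304, 0, 1.431], TCP at [0.169, -0.55, 0.25] pointing down, gripper open.
Joint ranges: [-2.76, 2.76], [-0.86, 1.69], [-1.03, 1.26], [-2.2, 2.34], [-1.47, 1.5], [-3.14, 3.14]. Speed limits (rad/s): [2.57, 2.57, 3.14, 3.14, 3.14, 3.14].

### API

Orientations are given as a unit quaternion [w, x, y, z].
In Python, from workcell import env gives the robot as it stands. The module is installed in compiled form; this text tells all that it offers.
- The arm moves only by the tool carry_out, never from a script. Its argument "steps" is a list of rows, each a list of 7 numbers: the gripper command: -1 is shut, 1 is fully open, values between are in proportion, then the shift along the tool's x, y, z in m, then the turn, a rotation vector about the tool's x, y, z in rad. A call has 1 to 20 rows; each row shifts and turns the commanded pose from where the row before left it, along the tool's axes as they then stand; what a row does not reach is not made up. A row lasts 1/8 s, in which the tool goes at most 62.5 mm and 10.7 degrees, less where a joint would pass 70% of its speed; a pose out of reach is approached as far as the arm can. A call with a gripper value outside its range is refused whole. The fingers move at their own pace and stop on an object; "grip_force" is the grip in N (left out, the last holds). Time passes only in rows, so rows that do not move let the fingers close. It gives the time, the measured TCP pose, the force and the opening at its end, in the units of the state.
- env.get_state(): the state, without advancing time (a new reading comes with each control period).
- env.read_camera(name): name is "scene" or "top" or "wrist"; returns a dict with "color" (480x640x3 uint8, red, green, blue), "K" (3x3 intrinsics, pixels), "R" (3x3) and "t" (3): a world point X has camera coordinates R X + t. Camera axes: x right, y down, z forward; pixel columns grow to the right and rows downward; lengths in m; the calibration is good to about 2 mm. A picture is of the moment at which its call begins. There is no depth.
- env.hand_in(): hands the job in, once; it reports no verdict.
The state is a dict: "clock": time; "joint_pos": joint angles; "qvel": joint speeds; "tau": joint torques, N m; "tcp_pos": TCP position; "orientation": TCP orientation; "wrist_force": force on the tool from outside, world axes, zero at the start; "ft_torque": the same for the moment, N m; "finger_gap": finger opening in m.
Only numpy, scipy, OpenCV 4.12 (cv2) and the standard library are available. Lean on these libraries where they do the work, as an engineer would, in place of code of your own. Each camera call takes 0.05 s, during which the arm holds its last target. There are 200 camera calls.

## Working session

There is one attempt and no reset: what is moved stays moved. The work goes in short steps, Python scripts to look and compute and a tool call to move; the robot and the scene stay as the last step left them, time stands still between calls to the robot, and variables do not carry over. Pictures are saved under pics/ and viewed, about 8 in all and at most 12, crops included, and the job is handed in when it is done.

Besides the shell and the picture viewer there is one more tool, called in YAML: its name, and indented under it one key for each argument. carry_out: Moves the arm, as the interface text tells. Its arguments: {"type":"object","properties":{"steps":{"type":"array","items":{"type":"array","items":{"type":"number"}}},"grip_force":{"type":"number"}},"required":["steps"]}

```bash
mkdir -p pics && python3 - <<'E'
from workcell import env
import cv2,numpy as np,pickle
d={}
for n in ["scene","top","wrist"]:
    c=env.read_camera(n); d[n]=c
    cv2.imwrite(f"pics/{n}0.png",c["color"][:,:,::-1])
    print(n,np.round(c["K"],1).tolist(),np.round(c["R"],3).tolist(),np.round(c["t"],3).tolist())
pickle.dump(d,open("d0.pkl","wb"))
s=env.get_state(); print(s)
E
```

```text
scene [[584.7, 0.0, 321.5], [0.0, 584.7, 242.4], [0.0, 0.0, 1.0]] [[0.308, 0.951, -0.015], [0.8, -0.268, -0.537], [-0.515, 0.153, -0.843]] [-0.301, -0.355, 1.843]
top [[524.5, 0.0, 312.3], [0.0, 524.5, 241.2], [0.0, 0.0, 1.0]] [[-0.014, -1.0, 0.018], [-0.999, 0.013, -0.04], [0.04, -0.019, -0.999]] [0.108, 0.537, 1.291]
wrist [[398.8, 0.0, 313.6], [0.0, 398.8, 241.4], [0.0, 0.0, 1.0]] [[0.294, -0.956, -0.002], [-0.917, -0.282, 0.281], [-0.27, -0.081, -0.96]] [-0.574, -0.037, 0.38]
{'clock': 0.15, 'joint_pos': array([-1.41163074e+00,  3.13856102e-01,  4.52469207e-02,  1.30362866e+00,
        2.59066082e-05,  1.43119496e+00]), 'qvel': array([ 0.00191518, -0.00314869,  0.00375054, -0.00160925, -0.00031509,
        0.00102941]), 'tau': array([ 1.98283218e-03, -4.81063592e+01,  2.98816001e+01,  1.39240280e-02,
       -2.13163080e-04,  4.77321692e-06]), 'tcp_pos': array([ 0.16918555, -0.54916607,  0.24960052]), 'orientation': array([-5.13892169e-04,  8.04469179e-01, -5.93993956e-01, -5.05545122e-04]), 'wrist_force': array([-0.53476085,  0.33021533,  0.93296094]), 'ft_torque': array([-0.03583351, -0.06720194, -0.04654278]), 'finger_gap': 0.08545960001000721}
```

View pics/top0.png

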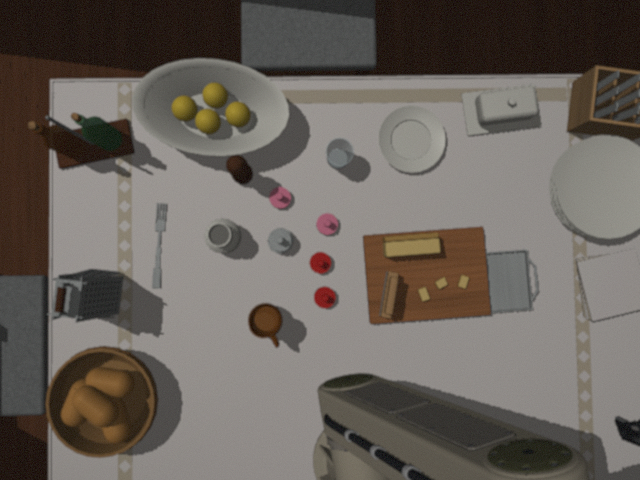

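View pics/scene0.png

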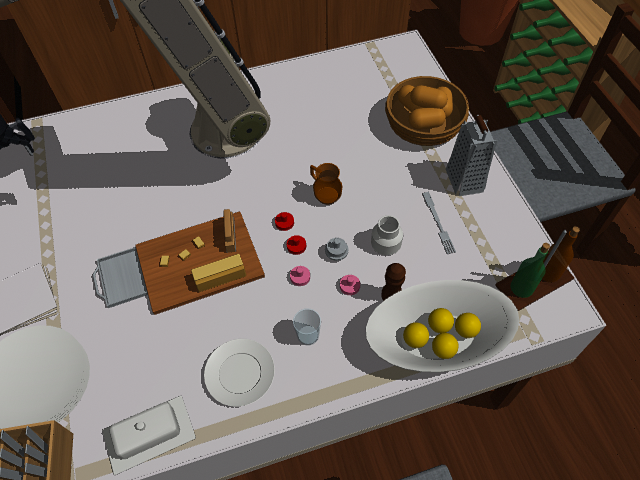

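The top view shows the board at about (427,276) px, the tray to its right at (508,281), and the scraper at (391,295). The rinds are at (424,294), (441,283) and (463,282), the jar at (222,236) and the grey lids at (281,241), with red and pink decoys nearby. The scene view agrees.

```bash
cat > h.py <<'E'
import numpy as np,cv2
def ray(c,uv,z):
    d=c["R"].T@np.linalg.inv(c["K"])@np.array([uv[0],uv[1],1.]); o=-c["R"].T@c["t"]
    return o+d*(z-o[2])/d[2]
def proj(c,X):
    p=c["K"]@(c["R"]@np.asarray(X)+c["t"]); return p[:2]/p[2]
def tri(cs,uvs):
    A=[];b=[]
    for c,uv in zip(cs,uvs):
        d=c["R"].T@np.linalg.inv(c["K"])@np.array([uv[0],uv[1],1.]); d/=np.linalg.norm(d)
        o=-c["R"].T@c["t"]; P=np.eye(3)-np.outer(d,d); A.append(P); b.append(P@o)
    return np.linalg.lstsq(np.vstack(A),np.hstack(b),rcond=None)[0]
def blobs(m,amin=30,amax=1e5):
    cs,_=cv2.findContours(m.astype(np.uint8),cv2.RETR_EXTERNAL,cv2.CHAIN_APPROX_NONE)
    return [c for c in cs if amin<cv2.contourArea(c)<amax]
E
python3 - <<'E'
import pickle,numpy as np,cv2
from h import *
d=pickle.load(open("d0.pkl","rb"));t=d["top"];s=d["scene"]
for uv in [(363,236),(486,228),(490,316),(370,323)]: print("board",np.round(ray(t,uv,.02),3))
for n,c,roi in [("top",t,(355,220,500,330)),("scene",s,(130,205,270,315))]:
    hsv=cv2.cvtColor(c["color"],cv2.COLOR_RGB2HSV); x0,y0,x1,y1=roi
    print(n,hsv[283,441] if n=="top" else hsv[254,184], hsv[295,391] if n=="top" else hsv[230,229])
    m=np.zeros(hsv.shape[:2],bool); h,sv,v=cv2.split(hsv)
    m[y0:y1,x0:x1]=((h>17)&(h<35)&(sv>80)&(v>110))[y0:y1,x0:x1]
    for b in blobs(m,15):
        r=cv2.minAreaRect(b); print(cv2.contourArea(b),np.round(r[0],1),np.round(r[1],1),round(r[2]),np.round(ray(c,r[0],.03),3))
def up(img,r,n,k):
    x0,y0,x1,y1=r; return cv2.resize(img[y0:y1,x0:x1,::-1],None,fx=k,fy=k,interpolation=cv2.INTER_CUBIC)
a=up(t["color"],(350,215,550,335),"a",4); b=up(t["color"],(195,210,350,310),"b",4)
c=np.zeros((480,800,3),np.uint8); c[:480]=a
cv2.imwrite("pics/c1.png",c)
e=np.zeros((600,800,3),np.uint8)
a=up(s["color"],(255,180,415,305),"",4)[:500,:640]; e[:500,:640]=a
cv2.imwrite("pics/c2.png",e)
print("jar mouth top",np.round(ray(t,(222,232),.095),3),"knob",np.round(ray(t,(285,239),.064),3))
E
```

```text
board [ 0.549 -0.024  0.02 ]
board [ 0.565 -0.33   0.02 ]
board [ 0.348 -0.334  0.02 ]
board [ 0.335 -0.037  0.02 ]
top [ 21 113 149] [ 16 115 126]
87.5 [423.5 293.5] [12.6  8.2] 72 [ 0.406 -0.168  0.03 ]
72.5 [441.1 282.7] [ 8.5 10.3] 63 [ 0.432 -0.212  0.03 ]
83.0 [462.9 281.3] [ 8.2 12. ] 18 [ 0.434 -0.266  0.03 ]
959.0 [411.8 244.4] [19.5 54.4] 85 [ 0.526 -0.142  0.03 ]
scene [ 22 151 181] [ 16 160 147]
53.5 [164. 260.] [8. 8.] 90 [ 0.434 -0.264  0.03 ]
747.0 [217.4 268.9] [15.8 50.9] 72 [ 0.506 -0.135  0.03 ]
49.0 [184.5 254. ] [7.8 9.2] 45 [ 0.433 -0.208  0.03 ]
58.0 [198.2 241.5] [10.2  7. ] 53 [ 0.405 -0.166  0.03 ]
jar mouth top [0.559 0.311 0.095] knob [0.542 0.167 0.064]
```

View pics/c1.png

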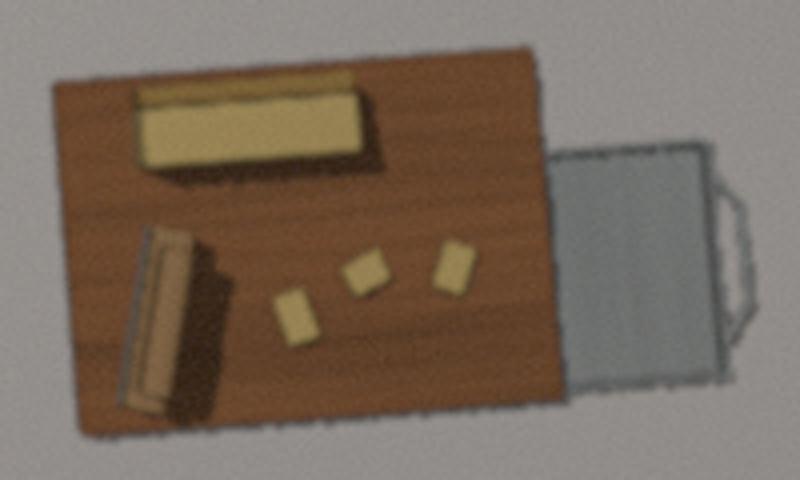

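The crop shows the board corners at (53,82), (533,47), (566,402) and (82,436). The scraper's grip is around (165,320), yawed about 14° to the board, and the three rinds lie clear in front of it. I'll move to a view pose over the scraper.

carry_out:
  steps:
    - [1,-0.0412,-0.0395,0,0,0,0]
    - [1,-0.0412,-0.0395,0,0,0,0]
    - [1,-0.0412,-0.0395,0,0,0,0]
    - [1,-0.0412,-0.0395,0,0,0,0]
    - [1,-0.0412,-0.0395,0,0,0,0]
    - [1,-0.0412,-0.0395,0,0,0,0]
    - [1,-0.0412,-0.0395,0,0,0,0]
    - [1,-0.0412,-0.0395,0,0,0,0]
    - [1,-0.0412,-0.0395,0,0,0,0]
    - [1,0,0,0,0,0,-0.18]
    - [1,0,0,0,0,0,-0.18]
    - [1,0,0,0,0,0,-0.18]
    - [1,0,0,0,0,0,-0.18]
    - [1,0,0,0,0,0,-0.18]
    - [1,0,0,0,0,0,-0.18]
    - [1,0,0,0,0,0,-0.18]
    - [1,0,0,0,0,0,-0.18]
    - [1,0,0,0,0,0,-0.18]
    - [1,0,0,0,0,0,-0.18]
    - [1,0,0,0,0,0,-0.18]

```text
clock: 2.65
tcp_pos: [0.3996, -0.0905, 0.2501]
orientation: [-0.0, 0.937, 0.349, -0.0]
wrist_force: [-0.1, -0.4, -0.1]
finger_gap: 0.0857
```

carry_out:
  steps:
    - [1,0,0,0,0,0,-0.18]
    - [1,0,0,0,0,0,-0.18]
    - [1,0,0,0,0,0,-0.18]
    - [1,0,0,0,0,0,-0.16]
    - [1,0,0,0,0,0,0]

```text
clock: 3.28
tcp_pos: [0.3997, -0.0905, 0.2501]
orientation: [-0.0, 0.763, 0.647, -0.0]
wrist_force: [-0.4, -1.5, -0.8]
finger_gap: 0.0854
```

```bash
cat >> h.py <<'E'
from scipy.spatial.transform import Rotation as Ro
def toolR(s):
    q=s["orientation"]; return Ro.from_quat([q[1],q[2],q[3],q[0]]).as_matrix()
def snap(n,f):
    from workcell import env
    import pickle
    c=env.read_camera(n); cv2.imwrite(f"pics/{f}.png",c["color"][:,:,::-1]); pickle.dump(c,open(f+".pkl","wb")); return c
E
python3 - <<'E'
from h import *
from workcell import env
import pickle
c=snap("wrist","w1"); s=env.get_state(); R=toolR(s)
print(s["clock"],s["tcp_pos"],np.round(R,3).tolist(),s["joint_pos"].round(2))
t=pickle.load(open("d0.pkl","rb"))["top"]
# board frame from top crop corners (fitted)
P=np.array([ray(t,(350+u/4,215+v/4),.02)[:2] for u,v in [(53,82),(533,47),(566,402),(82,436)]])
M=np.array([[.11,.15],[.11,-.15],[-.11,-.15],[-.11,.15]])
c0=P.mean(0); U,_,Vt=np.linalg.svd((M-M.mean(0)).T@(P-c0)); r=(U@Vt).T
print("board c",c0,"yaw",np.degrees(np.arctan2(r[1,0],r[0,0])),"\n",P-(M@r.T+c0))
print("scraper grip rough",ray(t,(391.25,295),.084))
E
```

```text
3.325 [ 0.39970636 -0.09048428  0.25015106] [[0.165, 0.986, -0.0], [0.986, -0.165, 0.0], [-0.0, -0.0, -1.0]] [-0.42 -0.01 -0.34  1.24 -0.   -0.25]
board c [ 0.4499916  -0.18088044] yaw 3.396485418311129 
 [[-6.72646396e-04  6.42069515e-06]
 [-6.94039172e-04  1.11730628e-03]
 [-2.38140636e-04 -2.97900042e-04]
 [ 1.60482620e-03 -8.25826932e-04]]
scraper grip rough [ 0.40708175 -0.08017169  0.084     ]
```

View pics/w1.png

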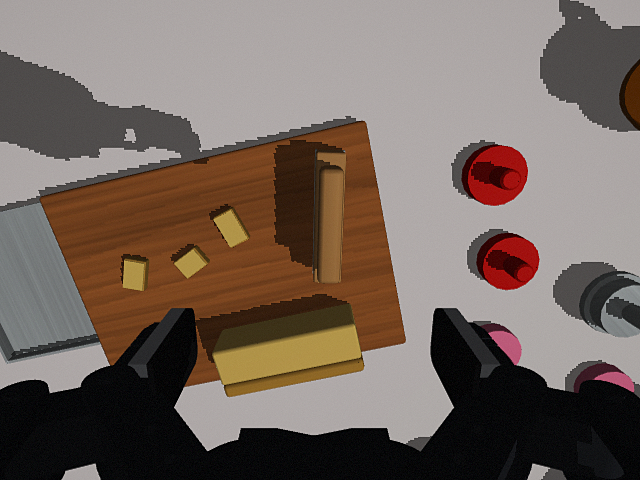

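The wrist view shows the grip's top face from about (322,167)-(344,167) down to (315,282)-(341,283), with the rinds at (134,273), (190,262) and (231,227). The finger tips sit at the bottom, clear of everything.

```bash
python3 - <<'E'
from h import *
import pickle
c=pickle.load(open("w1.pkl","rb"))
hsv=cv2.cvtColor(c["color"],cv2.COLOR_RGB2HSV);h,s,v=cv2.split(hsv)
print(hsv[225,330],hsv[155,330],hsv[225,318],hsv[225,370])
m=np.zeros(h.shape,bool); m[140:300,300:360]=((v>hsv[225,330][2]-12)&(s<hsv[225,370][1]-25))[140:300,300:360]
for b in blobs(m,200):
    r=cv2.minAreaRect(b);bx=cv2.boxPoints(r);print(r,[np.round(ray(c,p,.084),4)[:2] for p in bx])
def q(pts,z): 
    P=np.array([ray(c,p,z)[:2] for p in pts]);print(P.round(4).tolist(),P.mean(0).round(4),"side",np.linalg.norm(P[1]-P[0]),np.linalg.norm(P[2]-P[1])); return P
P=q([(322,167),(344,167),(341,283),(315,282)],.084)
e=(P[0]+P[1]-P[2]-P[3])/2; print("x axis yaw",np.degrees(np.arctan2(-e[1],-e[0])))
B=q([(366,121),(405,342)],.02) if 0 else np.array([ray(c,p,.02)[:2] for p in [(366,121),(405,342),(40,196)]]); print(B)
e=B[1]-B[0];print("board x yaw",np.degrees(np.arctan2(e[1],e[0])),np.linalg.norm(e)); e=B[0]-B[2];print(np.degrees(np.arctan2(e[1],e[0]))-90,np.linalg.norm(e))
for p in [(134,273),(190,262),(231,227)]: print(ray(c,p,.03))
E
```

```text
[ 15 151 142] [ 15 152 143] [ 15 165  37] [ 14 188 111]
((332.43487548828125, 226.84544372558594), (18.909372329711914, 110.12419128417969), 1.5911405086517334) [array([ 0.446 , -0.0925]), array([ 0.3621, -0.0768]), array([ 0.3647, -0.0634]), array([ 0.4489, -0.078 ])]
((331.0043029785156, 170.89601135253906), (27.47615623474121, 35.094547271728516), 2.38594388961792) [array([ 0.3728, -0.0844]), array([ 0.3483, -0.0793]), array([ 0.3523, -0.0601]), array([ 0.3769, -0.0647])]
[[0.3586, -0.0781], [0.3612, -0.0625], [0.4496, -0.0776], [0.4455, -0.0975]] [ 0.4037 -0.0789] side 0.015818014690254636 0.08970365996760075
x axis yaw -11.179738061158709
[[ 0.33331526 -0.03475029]
 [ 0.54976629 -0.02330377]
 [ 0.34913686 -0.33087049]]
board x yaw 3.027136815157849 0.21675348462798497
3.0583866787061993 0.2965425713918018
[ 0.43104215 -0.26385758  0.03      ]
[ 0.42910765 -0.21032275  0.03      ]
[ 0.40306233 -0.16607308  0.03      ]
```

carry_out:
  steps:
    - [1,0.0117,0.0034,0.03,0,0,0.03]
    - [1,0,0,0.05,0,0,0]
    - [1,0,0,0.05,0,0,0]
    - [1,0,0,0.025,0,0,0]
    - [1,0,0,0.016,0,0,0]
    - [1,0,0,0,0,0,0]
    - [-1,0,0,0,0,0,0]
    - [-1,0,0,0,0,0,0]
    - [-1,0,0,0,0,0,0]
    - [-1,0,0,0,0,0,0]
    - [-1,0,0,0,0,0,0]
    - [-1,0,0,0,0,0,0]
  grip_force: 45

```text
clock: 4.82
tcp_pos: [0.4055, -0.0797, 0.0798]
orientation: [0.0, 0.772, 0.636, 0.0]
wrist_force: [-0.6, 0.8, 5.6]
finger_gap: 0.0171
```

carry_out:
  steps:
    - [-1,0,0,-0.002,0,0,0]
    - [-1,0,0,0,0,0,-0.085]
    - [-1,0,0,0,0,0,-0.085]
    - [-1,0,0,0,0,0,-0.081]
    - [-1,-0.016,0.003,0,0,0,0]
    - [-1,-0.018,0.003,0,0,0,0]
    - [-1,-0.014,0,0,0,0,0]
    - [-1,-0.012,0,0,0,0,0]
    - [-1,-0.012,0,0,0,0,0]
    - [-1,-0.012,0,0,0,0,0]
    - [-1,-0.012,0,0,0,0,0]
    - [-1,-0.012,0,0,0,0,0]
    - [-1,-0.012,0,0,0,0,0]
    - [-1,-0.012,0,0,0,0,0]
    - [-1,-0.012,0,0,0,0,0]
    - [-1,-0.012,0,0,0,0,0]
    - [-1,-0.012,0,0,0,0,0]

```text
clock: 6.95
tcp_pos: [0.4209, -0.2477, 0.0813]
orientation: [0.0, 0.686, 0.727, -0.0]
wrist_force: [-0.6, 0.0, -1.4]
finger_gap: 0.0171
```

```bash
python3 - <<'E'
from h import *
from workcell import env
c=snap("wrist","w2");s=snap("scene","s2")
a=s["color"][190:330,80:280,::-1]
im=np.zeros((480,800,3),np.uint8); im[:240,:320]=cv2.resize(c["color"][:,:,::-1],(320,240)); im[:,:]=0
im[0:480,0:640]=c["color"][:,:,::-1]
b=cv2.resize(a,None,fx=2,fy=2); im[0:280,400:800]=b
cv2.imwrite("pics/m2.png",im)
st=env.get_state();print(st["tcp_pos"],np.round(toolR(st),3).tolist(),st["wrist_force"],st["finger_gap"])
d=np.array([st["tcp_pos"][0]-.4495,st["tcp_pos"][1]+.18]);a=np.radians(3.2);print("board xy",d@[np.cos(a),np.sin(a)],d@[-np.sin(a),np.cos(a)])
E
```

```text
[ 0.42132865 -0.24852317  0.08142635] [[-0.057, 0.998, 0.001], [0.998, 0.057, -0.001], [-0.001, 0.001, -1.0]] [ 0.54366162 -0.02525878 -1.42191718] 0.01692675439707123
board xy -0.031952487815371695 -0.06684376293660192
```

View pics/m2.png

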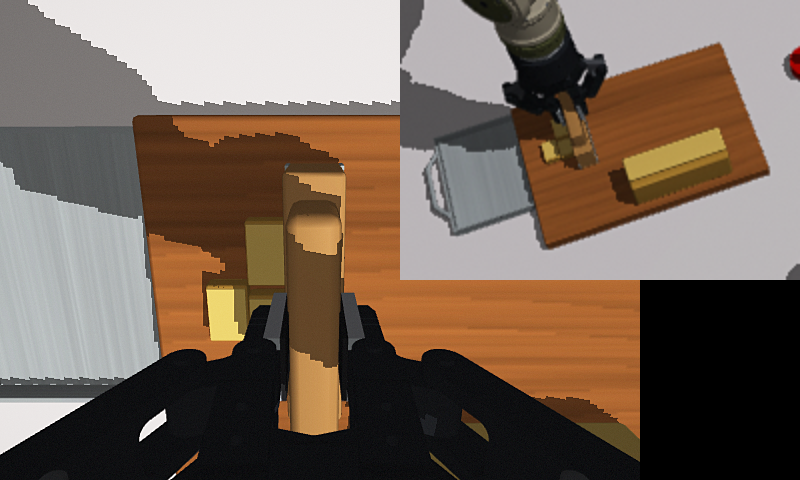

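The rinds are riding flat along the scraper's front face, at (265,255) and (225,312) px. I'll carry on past the edge.

carry_out:
  steps:
    - [-1,-0.012,0,0,0,0,0]
    - [-1,-0.012,0,0,0,0,0]
    - [-1,-0.012,0,0,0,0,0]
    - [-1,-0.012,0,0,0,0,0]
    - [-1,-0.012,0,0,0,0,0]
    - [-1,-0.012,0,0,0,0,0]
    - [-1,-0.012,0,0,0,0,0]
    - [-1,-0.012,0,0,0,0,0]
    - [-1,-0.012,0,0,0,0,0]
    - [-1,-0.005,0,0,0,0,0]
    - [-1,0,0,0,0,0,0]
    - [-1,0,0,-0.04,0,0,0]
    - [-1,0,0,-0.03,0,0,0]
    - [-1,0.05,0,0,0,0,0]
    - [-1,0.05,0,0,0,0,0]
    - [-1,0,0,0,0,0,0]

```text
clock: 9.05
tcp_pos: [0.4206, -0.2569, 0.151]
orientation: [-0.001, 0.685, 0.729, -0.0]
wrist_force: [-0.2, -1.1, -0.9]
finger_gap: 0.0173
```

```bash
python3 - <<'E'
from h import *
from workcell import env
c=snap("wrist","w3");s=snap("scene","s3")
im=np.zeros((480,800,3),np.uint8)
im[0:480,0:640]=c["color"][:,:,::-1]
im[0:280,400:800]=cv2.resize(s["color"][190:330,80:280,::-1],None,fx=2,fy=2)
cv2.imwrite("pics/m3.png",im)
st=env.get_state();print(st["tcp_pos"],st["wrist_force"],st["finger_gap"])
E
```

```text
[ 0.42206744 -0.26019533  0.1515185 ] [ 0.74591046 -0.5741661  -1.56703972] 0.017522635401414275
```

View pics/m3.png

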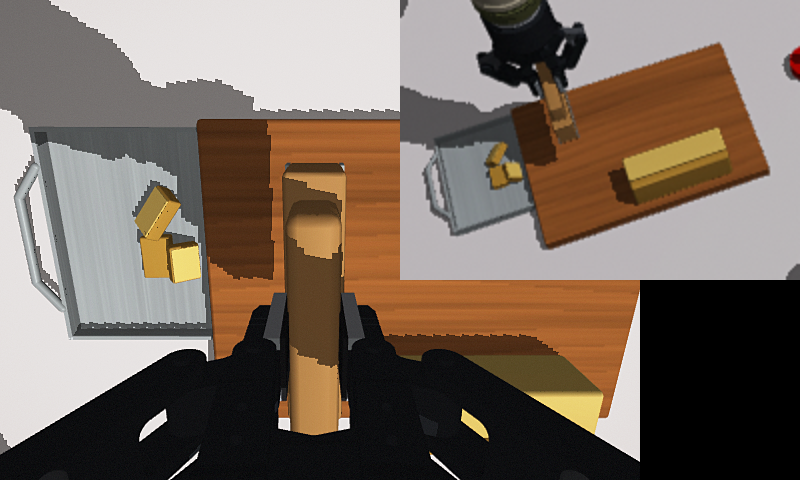

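All three bits are in the tray, at (157,210), (155,257) and (185,262) px. Next I'll set the scraper down on the board.

carry_out:
  steps:
    - [-1,0.05,0,0,0,0,0]
    - [-1,0.05,0,0,0,0,0]
    - [-1,0,0,0.04,0,0,0]
    - [-1,0,0,0.02,0,0,0]
    - [-1,0,0,0.007,0,0,0]
    - [-1,0,0,0.003,0,0,0]
    - [-1,0,0,0.001,0,0,0]
    - [-1,0,0,0,0,0,0]

```text
clock: 10.15
tcp_pos: [0.4163, -0.1606, 0.0809]
orientation: [0.001, 0.686, 0.727, 0.0]
wrist_force: [-0.2, -0.3, -1.4]
finger_gap: 0.017
```

carry_out:
  steps:
    - [-1,0,0,0.001,0,0,0]
    - [-1,0,0,0.0005,0,0,0]
    - [-1,0,0,0,0,0,0]

```text
clock: 10.52
tcp_pos: [0.4161, -0.1604, 0.0798]
orientation: [0.001, 0.686, 0.727, -0.0]
wrist_force: [-2.0, 0.8, 5.7]
finger_gap: 0.017
```

carry_out:
  steps:
    - [1,0,0,0,0,0,0]
    - [1,0,0,0,0,0,0]
    - [1,0,0,0,0,0,0]
    - [1,0,0,-0.02,0,0,0]
    - [1,0,0,-0.05,0,0,0]
    - [1,0,0,-0.05,0,0,0]
    - [1,0,0,-0.05,0,0,0.056]
    - [1,0.045,0.012,0,0,0,0]
    - [1,0.045,0.012,0,0,0,0]
    - [1,0.045,0.012,0,0,0,0]
    - [1,0.045,0.012,0,0,0,0]
    - [1,0.045,0.012,0,0,0,0]
    - [1,0.045,0.002,0,0,0,0]
    - [1,0.045,0.002,0,0,0,0]
    - [1,0,0,0,0,0,0]

```text
clock: 12.4
tcp_pos: [0.4788, 0.1576, 0.2484]
orientation: [-0.0, 0.705, 0.71, -0.0]
wrist_force: [-0.7, -0.6, -0.7]
finger_gap: 0.0855
```

```bash
python3 - <<'E'
from h import *
from workcell import env
c=snap("wrist","w4")
st=env.get_state();print(st["clock"],st["tcp_pos"],np.round(toolR(st),3).tolist(),st["joint_pos"].round(2))
E
```

```text
12.45 [0.47883012 0.15622533 0.24840578] [[-0.005, 1.0, -0.001], [1.0, 0.005, -0.0], [-0.0, -0.001, -1.0]] [ 0.16  0.18 -0.14  1.26 -0.    0.15]
```

View pics/w4.png

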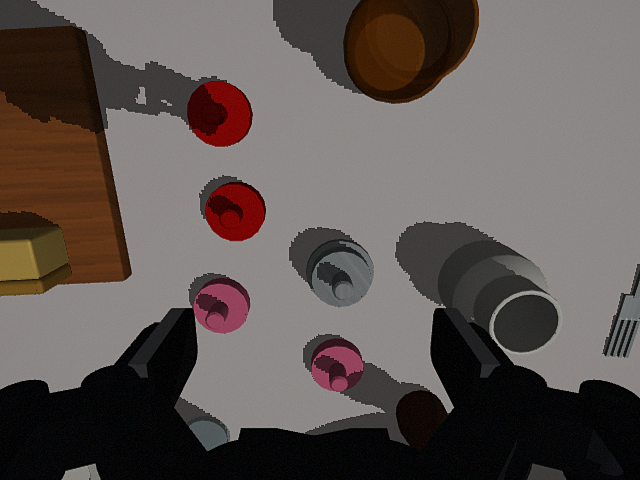

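The wrist view shows the lids with their flange around (340,272) px and knob top at (344,288). The jar mouth is at (524,321), and the red and pink decoys are separate.

```bash
cat >> h.py <<'E'
def circ(c,pts,z):
    P=np.array([ray(c,p,z)[:2] for p in pts]); A=np.c_[2*P,np.ones(len(P))]
    for _ in range(8):
        x=np.linalg.lstsq(A,(P**2).sum(1),rcond=None)[0]; r=np.sqrt(x[2]+x[:2]@x[:2]); e=abs(np.linalg.norm(P-x[:2],axis=1)-r)
        k=e<max(2*np.median(e),.0004); P=P[k];A=A[k]
    return x[:2].round(4),round(r,4),len(P)
E
python3 - <<'E'
from h import *
import pickle
c=pickle.load(open("w4.pkl","rb"))
im=c["color"];hsv=cv2.cvtColor(im,cv2.COLOR_RGB2HSV);h,s,v=cv2.split(hsv)
print("table",im[340,280],"cap",im[250,355],"flange",im[290,320],"rim",im[321,490],"in",im[321,524],"knob",im[288,344])
# edges along radial rays from a centre: all strong gradient positions
g=cv2.GaussianBlur(im.astype(np.float32),(0,0),1).mean(2)
def radial(cen,r0,r1,n=72):
    out=[]
    for a in np.linspace(0,2*np.pi,n,endpoint=False):
        rr=np.arange(r0,r1,.5); x=cen[0]+rr*np.cos(a); y=cen[1]+rr*np.sin(a)
        p=cv2.remap(g,x[None].astype(np.float32),y[None].astype(np.float32),1)[0]; d=np.gradient(p); i=np.argmax(abs(d)); out.append((x[i],y[i],d[i]))
    return np.array(out)
e=radial((524,321),22,33); k=e[:,2]>0; print("mouth inner",circ(c,e[k,:2],.095),k.sum())
e=radial((524,321),30,42); k=e[:,2]<0;print("neck outer",circ(c,e[k,:2],.095),k.sum())
# lids: blueish mask
m=(im[:,:,2].astype(int)-im[:,:,0]>4); roi=np.zeros_like(m); roi[225:320,295:385]=1
cv2.imwrite("pics/mask.png",(m&roi)*255)
for b in blobs(m&roi,200):
    b=b[:,0,:]; print("lid blob",len(b),b.min(0),b.max(0),"z18",circ(c,b,.018),"z38",circ(c,b,.038), "z22",circ(c,b,.022))
k0=im[215:330,290:390]; 
o=cv2.resize(k0[:,:,::-1],None,fx=5,fy=5,interpolation=cv2.INTER_CUBIC); mm=cv2.resize((m&roi)[215:330,290:390].astype(np.uint8)*255,None,fx=2.5,fy=2.5)
W=np.zeros((575,760,3),np.uint8);W[:,:500]=o;W[:mm.shape[0],500:750]=mm[:,:,None]; cv2.imwrite("pics/lid.png",W)
E
```

```text
table [142 136 135] cap [24 25 25] flange [96 97 99] rim [132 130 125] in [42 43 39] knob [100 104 105]
mouth inner (array([0.5535, 0.3212]), np.float64(0.0246), 55) 71
neck outer (array([0.553 , 0.3207]), np.float64(0.0276), 26) 35
lid blob 340 [326 251] [373 281] z18 (array([0.5442, 0.1892]), np.float64(0.0209), 179) z38 (array([0.5364, 0.1874]), np.float64(0.0197), 179) z22 (array([0.5426, 0.1888]), np.float64(0.0206), 179)[ WARN:0@0.350] global loadsave.cpp:1063 imwrite_ Unsupported depth image for selected encoder is fallbacked to CV_8U.
```

View pics/lid.png

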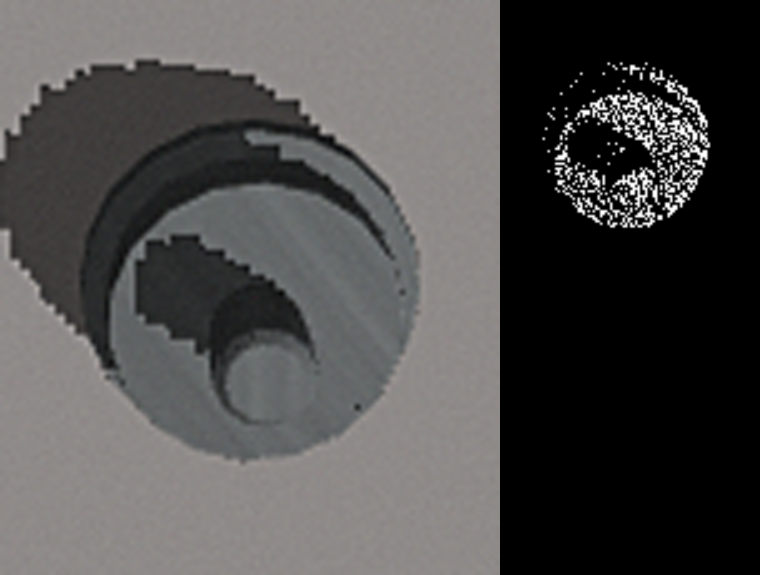

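```bash
python3 - <<'E'
from h import *
import pickle
c=pickle.load(open("w4.pkl","rb"))
f=lambda L:[(290+u/5-.4,215+v/5-.4) for u,v in L]
print("cap z38",circ(c,f([(110,300),(125,260),(150,225),(190,200),(265,183),(310,190),(255,460),(180,440),(160,425),(340,440)]),.038))
print("flange z22",circ(c,f([(265,120),(215,127),(160,155),(110,205),(82,270),(330,150),(380,195),(408,240),(418,280)]),.022))
print("knob",ray(c,f([(268,377)])[0],.064))
d=pickle.load(open("d0.pkl","rb"));t=d["top"];s=d["scene"]
for n,k,r in [("top",t,(195,205,315,275)),("scene",s,(310,200,430,270))]:
    x0,y0,x1,y1=r; cv2.imwrite(f"pics/z{n}.png",cv2.resize(k["color"][y0:y1,x0:x1,::-1],None,fx=4,fy=4,interpolation=cv2.INTER_CUBIC))
for n,k in [("top",t),("scene",s)]: print(n,"mouth pred",proj(k,[.5535,.3212,.095]),"knob pred",proj(k,[*ray(c,f([(268,377)])[0],.064)]))
a=cv2.imread("pics/ztop.png");b=cv2.imread("pics/zscene.png"); cv2.imwrite("pics/zz.png",np.vstack([a,b]))
E
```

```text
cap z38 (array([0.5404, 0.1822]), np.float64(0.0267), 9)
flange z22 (array([0.5407, 0.1817]), np.float64(0.0315), 6)
knob [0.53959751 0.18230946 0.064     ]
top mouth pred [217.66461727 234.42372447] knob pred [278.4989404  240.18839136]
scene mouth pred [388.02293197 223.61246621] knob pred [335.86552596 239.97697656]
```

View pics/zz.png

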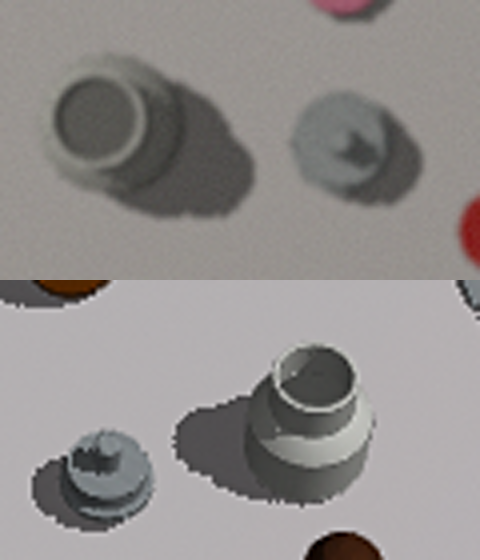

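The top and scene crops put the jar mouth at (219,235) and (389,224.5) px. That agrees with the wrist fit to within 3 mm, so I'll descend on the flange.

carry_out:
  steps:
    - [1,0.0245,0.031,0,0,0,0]
    - [1,0,0.031,0,0,0,0]
    - [1,0,0,0.05,0,0,0]
    - [1,0,0,0.05,0,0,0]
    - [1,0,0,0.05,0,0,0]
    - [1,0,0,0.04,0,0,0]
    - [1,0,0,0.02,0,0,0]
    - [1,0,0,0.012,0,0,0]
    - [1,0,0,0.0055,0,0,0]
    - [1,0,0,0,0,0,0]
    - [0.2,0,0,0,0,0,0]
    - [-0.2,0,0,0,0,0,0]
    - [-1,0,0,0,0,0,0]
    - [-1,0,0,0,0,0,0]
    - [-1,0,0,0,0,0,0]
  grip_force: 40

```text
clock: 14.32
tcp_pos: [0.542, 0.1802, 0.0229]
orientation: [0.001, 0.706, 0.708, 0.001]
wrist_force: [-1.1, 0.6, 4.9]
finger_gap: 0.0621
```

carry_out:
  steps:
    - [-1,0,0,-0.005,0,0,0]
    - [-1,0,0,-0.015,0,0,0]
    - [-1,0,0,-0.03,0,0,0]
    - [-1,0,0,-0.04,0,0,0]
    - [-1,0,0,-0.04,0,0,0]
    - [-1,0,0,0,0,0,0]
    - [-1,0.04,0,0,0,0,0]
    - [-1,0.035,0,0,0,0,0]
    - [-1,0,0,0,0,0,0]
    - [-1,0,0,0,0,0,0]

```text
clock: 15.58
tcp_pos: [0.5402, 0.2543, 0.1504]
orientation: [-0.0, 0.706, 0.708, -0.001]
wrist_force: [-0.1, -0.1, -2.1]
finger_gap: 0.0623
```

```bash
python3 - <<'E'
from h import *
from workcell import env
c=snap("wrist","w5");s=snap("scene","s5")
im=np.zeros((480,800,3),np.uint8); im[:,:640]=c["color"][:,:,::-1]; im[:210,590:]=s["color"][170:275,300:405,::-1].repeat(2,0).repeat(2,1)
cv2.imwrite("pics/m5.png",im)
st=env.get_state();print(st["clock"],st["tcp_pos"],np.round(toolR(st),3).tolist(),st["finger_gap"])
E
```

```text
15.675 [0.54056284 0.25384127 0.15074719] [[-0.001, 1.0, -0.001], [1.0, 0.001, -0.001], [-0.001, -0.001, -1.0]] 0.0620547591650163
```

View pics/m5.png

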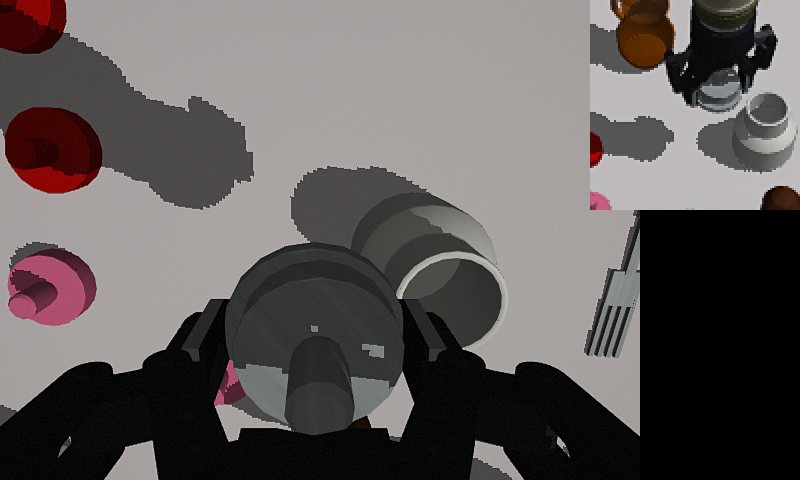

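The lids are held level at about (315,330) px, with the knob top at (320,408), and the jar mouth rim is visible at (452,300). I'll measure one relative to the other.

```bash
python3 - <<'E'
from h import *
import pickle
c=pickle.load(open("w5.pkl","rb"));im=c["color"]
g=cv2.GaussianBlur(im.astype(np.float32),(0,0),1).mean(2)
def radial(cen,r0,r1,a0,a1,sgn,n=60):
    out=[]
    for a in np.radians(np.linspace(a0,a1,n)):
        rr=np.arange(r0,r1,.5); x=cen[0]+rr*np.cos(a); y=cen[1]+rr*np.sin(a)
        p=cv2.remap(g,x[None].astype(np.float32),y[None].astype(np.float32),1)[0]; d=np.gradient(p)*sgn; i=np.argmax(d); out.append((x[i],y[i]))
    return np.array(out)
e=radial((452,301),35,58,-130,40,1); print("mouth inner",circ(c,e,.095))
e=radial((452,301),48,66,-100,60,-1); print("mouth outer",circ(c,e,.095))
dz=.1507-.0222
e=radial((315,320),70,105,-150,-30,1); print("flange top",circ(c,e,.022+dz),e[::12].round())
print("knob",ray(c,(319.5,408),.064+dz))
E
```

```text
mouth inner (array([0.5533, 0.3211]), np.float64(0.0247), 60)
mouth outer (array([0.5536, 0.3207]), np.float64(0.0284), 60)
flange top (array([0.5343, 0.2537]), np.float64(0.0298), 47) [[241. 277.]
 [268. 254.]
 [300. 243.]
 [333. 245.]
 [364. 257.]]
knob [0.53442169 0.25517806 0.1925    ]
```

```bash
python3 - <<'E'
from h import *
import pickle
c=pickle.load(open("w5.pkl","rb"));im=c["color"]
print("cam",(-c["R"].T@c["t"]).round(4),c["R"].round(3).tolist())
g=cv2.GaussianBlur(im.astype(np.float32),(0,0),1).mean(2)
e=[]
for a in np.radians(np.linspace(-150,-30,60)):
    rr=np.arange(70,105,.5); x=315+rr*np.cos(a); y=320+rr*np.sin(a)
    p=cv2.remap(g,x[None].astype(np.float32),y[None].astype(np.float32),1)[0]; i=np.argmax(np.gradient(p)); e.append((x[i],y[i]))
for z in [.1425,.1405,.1385]: print(z,circ(c,np.array(e),z))
for z in [.19,.185]: print("knob",ray(c,(319.5,408),z))
# tool-frame projections: where would nominal lid (centre at TCP x+off) appear
for off in [-.006,-.004,-.002,0]:
    X=.5406+off; print(off,"flange near bottom",proj(c,[X-.032,.2540,.1425]).round(1),"knob top c",proj(c,[X,.254,.1925]).round(1),"cap near edge",proj(c,[X-.027,.254,.1665]).round(1), "cap far edge",proj(c,[X+.027,.254,.1665]).round(1))
x=np.zeros((200,200)); cv2.imwrite("pics/capz.png",cv2.convertScaleAbs(cv2.resize(im[225:445,215:415,::-1],None,fx=2.7,fy=2.7),alpha=2.2))
E
```

```text
cam [0.468  0.2536 0.2745] [[-0.002, 1.0, -0.0], [0.96, 0.002, 0.281], [0.281, 0.0, -0.96]]
0.1425 (array([0.5386, 0.2537]), np.float64(0.0317), 47)
0.1405 (array([0.5397, 0.2537]), np.float64(0.0322), 47)
0.1385 (array([0.5407, 0.2537]), np.float64(0.0327), 47)
knob [0.53644731 0.25522509 0.19      ]
knob [0.54049853 0.25531916 0.185     ]
-0.006 flange near bottom [314.6 229.9] knob top c [314.7 408.6] cap near edge [314.7 267.9] cap far edge [314.3 423.8]
-0.004 flange near bottom [314.6 235.6] knob top c [314.7 415.5] cap near edge [314.7 274.4] cap far edge [314.3 428.9]
-0.002 flange near bottom [314.6 241.2] knob top c [314.6 422.2] cap near edge [314.7 280.9] cap far edge [314.2 433.9]
0 flange near bottom [314.6 246.7] knob top c [314.6 428.9] cap near edge [314.7 287.2] cap far edge [314.2 438.9]
```

View pics/capz.png

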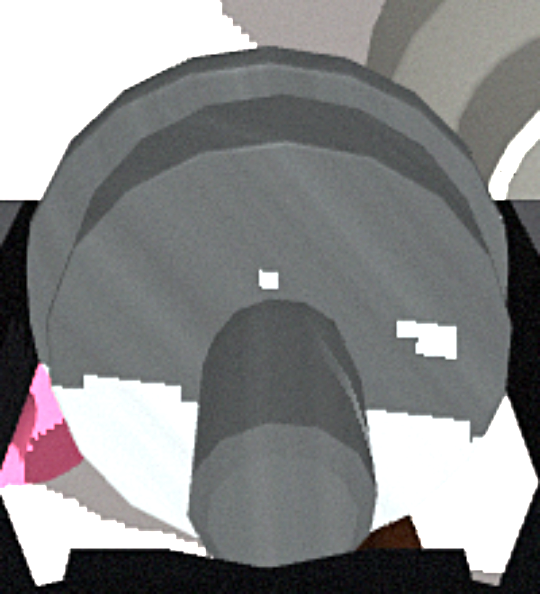

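The cap sits within its play and the flange is level. Relative to the measured flange, the mouth is +14.6 mm in x and +67.4 mm in y.

carry_out:
  steps:
    - [-1,0.03,0.0073,0,0,0,0]
    - [-1,0.0374,0.0073,0,0,0,0]
    - [-1,0,0,0,0,0,0]
    - [-1,0,0,0.012,0,0,0]
    - [-1,0,0,0.012,0,0,0]
    - [-1,0,0,0,0,0,0]
    - [-1,0,0,0,0,0,0]
    - [-1,0,0,0,0,0,0]

```text
clock: 16.68
tcp_pos: [0.5557, 0.3221, 0.1278]
orientation: [0.0, 0.706, 0.708, 0.0]
wrist_force: [-0.7, 0.3, -2.6]
finger_gap: 0.0619
```

```bash
python3 - <<'E'
from h import *
from workcell import env
P=[]
for i in range(4):
    env.read_camera("top"); st=env.get_state();P.append([*st["tcp_pos"],*st["wrist_force"]])
print(np.round(P,4))
c=snap("wrist","w6");s=snap("scene","s6")
im=np.zeros((480,800,3),np.uint8); im[:,:640]=cv2.convertScaleAbs(c["color"][:,:,::-1],alpha=1.5); im[:240,560:]=cv2.resize(s["color"][180:260,340:420,::-1],(240,240),interpolation=cv2.INTER_CUBIC)
cv2.imwrite("pics/m6.png",im)
E
```

```text
[[ 0.5556  0.3221  0.1278  1.156   1.7385 -1.8951]
 [ 0.5557  0.3222  0.1278 -0.4617 -0.0882 -1.944 ]
 [ 0.5556  0.3222  0.1277  0.3805 -0.4099 -1.7814]
 [ 0.5555  0.3222  0.1276 -0.6201 -0.4841 -2.1711]]
```

View pics/m6.png

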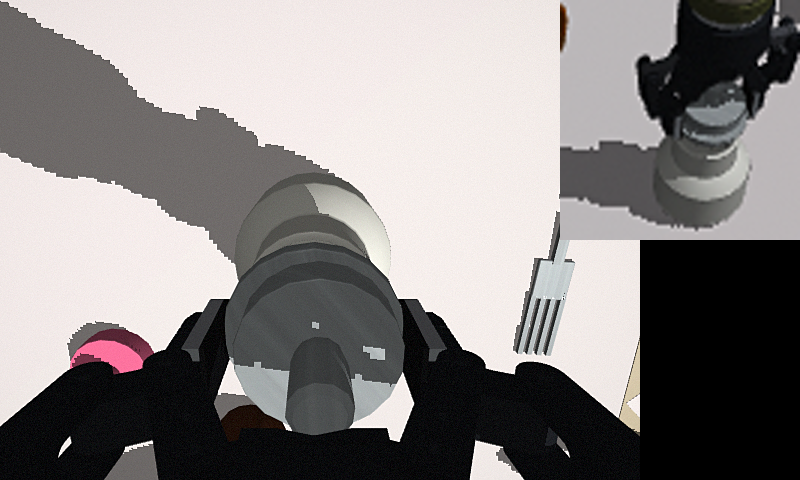

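The jar body is centred under the lids: its silhouette runs from 236 to 391 px against a lid centre of 314.6. I'll trim under 1 mm and lower slowly.

carry_out:
  steps:
    - [-1,-0.0006,-0.0006,0.003,0,0,0]
    - [-1,0,0,0.003,0,0,0]
    - [-1,0,0,0.003,0,0,0]
    - [-1,0,0,0.003,0,0,0]
    - [-1,0,0,0.003,0,0,0]
    - [-1,0,0,0,0,0,0]

```text
clock: 17.73
tcp_pos: [0.5545, 0.3214, 0.1118]
orientation: [-0.0, 0.706, 0.708, -0.0]
wrist_force: [-0.7, -0.1, -2.6]
finger_gap: 0.0617
```

carry_out:
  steps:
    - [-1,0,0,0.003,0,0,0]
    - [-1,0,0,0.0025,0,0,0]
    - [-1,0,0,0.001,0,0,0]
    - [-1,0,0,0,0,0,0]

```text
clock: 18.23
tcp_pos: [0.5547, 0.3215, 0.1056]
orientation: [0.0, 0.706, 0.708, -0.0]
wrist_force: [0.1, 0.9, -0.8]
finger_gap: 0.0622
```

carry_out:
  steps:
    - [-1,0,0,0.001,0,0,0]
    - [-1,0,0,0,0,0,0]

```text
clock: 18.48
tcp_pos: [0.5547, 0.3215, 0.1047]
orientation: [0.0, 0.706, 0.708, -0.0]
wrist_force: [-0.0, 0.2, -2.6]
finger_gap: 0.0621
```

carry_out:
  steps:
    - [-1,0,0,0.001,0,0,0]
    - [-1,0,0,0,0,0,0]

```text
clock: 18.73
tcp_pos: [0.5549, 0.3216, 0.104]
orientation: [0.0, 0.706, 0.708, 0.0]
wrist_force: [-0.3, -0.1, 0.6]
finger_gap: 0.0619
```

Contact is starting, so one more small press to confirm.

carry_out:
  steps:
    - [-1,0,0,0.001,0,0,0]
    - [-1,0,0,0,0,0,0]

```text
clock: 18.98
tcp_pos: [0.5549, 0.3216, 0.1039]
orientation: [0.0, 0.706, 0.708, 0.0]
wrist_force: [-1.8, -0.6, 4.4]
finger_gap: 0.0621
```

carry_out:
  steps:
    - [0,0,0,0,0,0,0]
    - [1,0,0,0,0,0,0]
    - [1,0,0,0,0,0,0]
    - [1,0,0,0,0,0,0]
    - [1,0,0,-0.02,0,0,0]
    - [1,0,0,-0.05,0,0,0]
    - [1,0,0,-0.05,0,0,0]
    - [1,0,-0.03,-0.05,0,0,0]
    - [1,0,-0.03,0,0,0,0]
    - [1,0,0,0,0,0,0]
    - [1,0,0,0,0,0,0]

```text
clock: 20.35
tcp_pos: [0.495, 0.3214, 0.2724]
orientation: [0.0, 0.706, 0.708, -0.0]
wrist_force: [0.2, 0.7, -0.6]
finger_gap: 0.0856
```

```bash
python3 - <<'E'
from h import *
from workcell import env
st=env.get_state();print(st["clock"],st["tcp_pos"],np.round(toolR(st),3).tolist())
c=snap("wrist","w7");s=snap("scene","s7")
X=[.5534,.3211,.145];u=proj(c,X);print("pred knob",u,"pred scene",proj(s,X))
x,y=int(u[0]),int(u[1])
im=np.zeros((480,800,3),np.uint8); im[:,:480]=cv2.resize(cv2.convertScaleAbs(c["color"][y-70:y+50,x-60:x+60,::-1],alpha=1.4),(480,480),interpolation=cv2.INTER_CUBIC); im[:320,480:]=cv2.resize(s["color"][180:260,350:430,::-1],(320,320),interpolation=cv2.INTER_CUBIC)
print("crop off",x-60,y-70)
cv2.imwrite("pics/m7.png",im)
E
```

```text
20.35 [0.49500052 0.32142238 0.27244891] [[-0.002, 1.0, 0.0], [1.0, 0.002, -0.0], [-0.0, 0.0, -1.0]]
pred knob [313.76190113 319.18416016] pred scene [389.55713829 212.48566579]
crop off 253 249
```

The viewer limit is reached, so the rest goes by numbers.

```bash
python3 - <<'E'
from h import *
import pickle
c=pickle.load(open("w7.pkl","rb"));im=c["color"]
g=cv2.GaussianBlur(im.astype(np.float32),(0,0),.8).mean(2)
print("cols",list(range(274,358,4)))
for y in range(230,350,4): print(y,' '.join(f"{int(g[y,x]):3d}" for x in range(274,358,4)))
for n,X,r in [("flange bot",(.5534,.3211,.095),.032),("cap top",(.5534,.3211,.119),.027),("knob",(.5534,.3211,.145),.009)]:
    e=np.array([proj(c,[X[0]+r*np.cos(a),X[1]+r*np.sin(a),X[2]]) for a in np.linspace(0,6.28,90)]); print(n,e.min(0).round(1),e.max(0).round(1))
E
```

```text
cols [274, 278, 282, 286, 290, 294, 298, 302, 306, 310, 314, 318, 322, 326, 330, 334, 338, 342, 346, 350, 354]
230  54  54  52  38  39  40  44  50  66  72  74  79  78  77  54  40  43  45 123 126 125
234  54  54  38  39  46  51  50  50  51  67  81  82  84  88  88  88  67  47  54 128 125
238  54  40  39  49  50  51  51  52  53  52  73  90  92  94  95  96  96  88  51  87 125
242  54  38  48  49  51  52  52  52  53  53  52  66  95  98 100 102 101 100  98  56 126
246  43  48  50  51  52  51  54  53  50  47  46  47  66 104 104 105 106 108 106  93 114
250  44  48  51  51  52  53  43  40  40  39  39  39  40  40  72 111 110 111 112 109  89
254  47  49  51  52  51  39  40  39  38  35  33  38  39  39  38  51 115 115 116 114 108
258  48  50  51  51  38  37  30  30  37  61  70  73  57  43  29  43  56 119 119 118 114
262  49  50  51  39  28  34  38  37  37  38  36  34  66  76  90  52  37  81 122 121 118
266  50  49  51  27  37  38  36  30  29  28  28  27  27  28  39  90  89  43 126 124 121
270  48  49  31  38  37  30  27  27  39  56  80  78  50  36  28  27  67  93  79 125 123
274  48  45  37  37  
[... 1058 characters left out ...]
  88  87  88  60  91  97  91  86  94  87  90  92 106 125 125 126
326 125 125 125 125 127  91  88  87  87  74  96  92  92  91  87  86 107 126 126 126 126
330 125 125 126 125 125 126 120  92  86  87  88  91  89  91  99 123 125 125 125 126 126
334 125 126 125 125 125 125 125 126 126 121 113 119 122 126 125 125 125 125 126 125 125
338 125 125 125 125 126 125 126 125 125 125 126 125 125 125 125 125 126 126 125 125 125
342 125 125 125 125 126 125 125 125 125 126 125 126 125 125 126 125 126 125 125 125 125
346 125 125 125 125 124 126 126 125 125 125 125 125 125 125 126 126 125 126 125 126 125
flange bot [274.6 253.3] [352.8 325.6]
cap top [278.2 269.8] [349.3 334.8]
knob [300.9 307.4] [326.7 330.7]
```

carry_out:
  steps:
    - [0,0.002,0.029,0,0,0,0]
    - [0,0,0.029,0,0,0,0]
    - [0,0,0,0,0,0,0]
    - [0,0,0,0.04,0,0,0]
    - [0,0,0,0.04,0,0,0]
    - [0,0,0,0.03,0,0,0]
    - [0,0,0,0.014,0,0,0]
    - [0,0,0,0.0074,0,0,0]
    - [0,0,0,0,0,0,0]
    - [-0.3,0,0,0,0,0,0]
    - [-0.5,0,0,0,0,0,0]
    - [-1,0,0,0,0,0,0]
    - [-1,0,0,0,0,0,0]
    - [-1,0,0,0,0,0,0]
  grip_force: 40

```text
clock: 22.2
tcp_pos: [0.5533, 0.3234, 0.1424]
orientation: [0.001, 0.706, 0.708, 0.001]
wrist_force: [-0.4, -2.0, 6.1]
finger_gap: 0.0165
```

carry_out:
  steps:
    - [-1,0,0,-0.001,0,0,0]
    - [-1,-0.0012,0,0,0,0,0]
    - [-1,0,0,-0.002,0,0,0]
    - [-1,0,0,-0.002,0,0,0]
    - [-1,0,0,-0.002,0,0,0]
    - [-1,0,0,-0.002,0,0,0]
    - [-1,0,0,-0.003,0,0,0]
    - [-1,0,0,0,0,0,0]

```text
clock: 23.2
tcp_pos: [0.553, 0.3224, 0.1537]
orientation: [0.0, 0.706, 0.708, 0.0]
wrist_force: [-0.1, -0.7, -0.0]
finger_gap: 0.0167
```

carry_out:
  steps:
    - [-1,0,0,-0.005,0,0,0]
    - [-1,0,0,-0.01,0,0,0]
    - [-1,0,0,-0.015,0,0,0]
    - [-1,0,0,-0.02,0,0,0]
    - [-1,0,0,-0.02,0,0,0]
    - [-1,0,0,-0.015,0,0,0]
    - [-1,0,0,-0.005,0,0,0]
    - [-1,0,0,0,0,0,0]
    - [-1,0,0,0,0,0,0]
    - [-1,0,0,0,0,0,0]
    - [-1,0,0,0,0,0,0]

```text
clock: 24.58
tcp_pos: [0.5526, 0.3223, 0.2428]
orientation: [-0.0, 0.706, 0.708, -0.0]
wrist_force: [-0.5, 0.2, -1.2]
finger_gap: 0.0163
```

```bash
python3 - <<'E'
from h import *
from workcell import env
c=snap("wrist","w8");s=snap("scene","s8");t=snap("top","t8")
F=[]
for i in range(8): env.read_camera("top"); F.append(env.get_state()["wrist_force"])
st=env.get_state();print(st["clock"],st["tcp_pos"],st["orientation"].round(4),st["finger_gap"],"F",np.mean(F,0).round(2),abs(st["qvel"]).max())
J=(.5531,.3214)
for n,k in [("wrist",c),("scene",s)]:
    for nm,r,z in [("flange bot",.032,.095),("middle top",.0225,.113),("body",.042,.05),("cap rim now",.027,.103+.0917),("cap top now",.027,.119+.0917)]:
        e=np.array([proj(k,[J[0]+r*np.cos(a),J[1]+r*np.sin(a),z]) for a in np.linspace(0,6.28,90)]); print(n,nm,e.min(0).round(0),e.max(0).round(0))
g=s["color"].astype(int)
print("scene b-r / brightness; cols",list(range(362,420,3)))
for y in range(168,262,3): print(y,' '.join(f"{g[y,x].mean():4.0f}" for x in range(362,420,3)),'|',' '.join(f"{g[y,x,2]-g[y,x,0]:3d}" for x in range(362,420,3)))
h,sv,v=cv2.split(cv2.cvtColor(c["color"],cv2.COLOR_RGB2HSV))
g=c["color"].astype(int).mean(2)
print("wrist cols",list(range(210,420,10)))
for y in range(150,440,10): print(y,' '.join(f"{g[y,x]:3.0f}" for x in range(210,420,10)))
E
```

```text
25.125 [0.55276437 0.32235736 0.2433943 ] [1.000e-04 7.063e-01 7.079e-01 0.000e+00] 0.0164524751795494 F [-0.12  0.05 -0.93] 0.0019070581727157828
wrist flange bot [268. 186.] [359. 274.]
wrist middle top [279. 205.] [347. 271.]
wrist body [262. 165.] [365. 266.]
wrist cap rim now [255. 231.] [371. 339.]
wrist cap top now [250. 241.] [376. 357.]
scene flange bot [376. 213.] [400. 234.]
scene middle top [380. 212.] [397. 227.]
scene body [371. 220.] [402. 246.]
scene cap rim now [380. 192.] [402. 210.]
scene cap top now [381. 188.] [403. 206.]
scene b-r / brightness; cols [362, 365, 368, 371, 374, 377, 380, 383, 386, 389, 392, 395, 398, 401, 404, 407, 410, 413, 416, 419]
168  184  183  184  187  185  187   24    9   10    9    9   10   12   13   13   14   15   15   37   16 |  -2  -2  -3  -1  -2  -2   4   4   1   2   1   3   4   4   2   3   4   3   5   4
171  184  183  190    5   49   23   21   11    8    9   10   12   11   11   14   15    8    9   13   15 |  -1  -2  -3   1   3   3   1   1   1   2   5   2   1   2   3   2   1   3   2   3
174  183  184  191   23   26   25   52  104    9 
[... 7499 characters left out ...]
  62   1   7   4   7   7   6   6   0 110 107 116 108   5   7   7  12   4   6   6   0
370   6   8   7   8   5   2   5   3   8  69  67  67  67   3  11   6   2   4   2   2   1
380  11   5   7   7   3   4  10   2  75  69  68  66  68   5   2   5   4   4   9   2   4
390  10   4   9   1   2   4   4   9  70  66  67  64  67   3   7   8  11   7   6  10   9
400   6   5   6  10   4   7   3   0  65  68  65  68  63  21   6   7   6   6   8   2   3
410   4   3   9   7   6   8   8  17  68  69  66  67  63  65   3   2   8   9   7   8   6
420   3   4   5   2   4   3  11  25  66  67  66  66  67  66   1   8   7   7   3   8   6
430  11  12   2  12   2   4   2   0  46  42  44  44  43  22   8  10   4   2   4   2   6
```

The scene pixels match the prediction. The steel shaker lid sits on the jar at rows 213–232, there is clear table at rows 207–210, and the held cap is at rows 188–205. The held weight of 0.93 N is the cap alone. I'll make one last check of the rinds and scraper, then hand in.

```bash
python3 - <<'E'
from h import *
from workcell import env
import pickle
t=pickle.load(open("t8.pkl","rb"));h,s,v=cv2.split(cv2.cvtColor(t["color"],cv2.COLOR_RGB2HSV))
m=(h>13)&(h<35)&(s>60)&(v>90); r=np.zeros_like(m); r[230:330,365:540]=1
for b in blobs(m&r,20): q=cv2.minAreaRect(b); print(cv2.contourArea(b),np.round(q[0]),np.round(q[1]),ray(t,q[0],.03).round(3))
print(env.hand_in()); print(env.get_state()["clock"])
E
```

```text
251.0 [498. 282.] [26. 16.] [ 0.43  -0.352  0.03 ]
507.0 [421. 289.] [48. 17.] [ 0.417 -0.162  0.03 ]
1176.5 [410. 244.] [23. 61.] [ 0.527 -0.138  0.03 ]
the job is handed in; nothing more can be done
None
the job is handed in; nothing more can be done
```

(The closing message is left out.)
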